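# Find the lens cell with the glass in it and present it over the microscope stage

## Task

Lay the bare metal stage plate on top of the white light block so that its edges are flush with the block's all round, and let go of it. Then weigh the two look-alike capped lens cells in the gripper: lift the one on the round pad clear, set it back upright on its pad, and then lift the one on the square pad. Finish while holding the heavier cell: keep it gripped, upright and still, above the middle of the plate and about 8 cm clear of it, with the lighter cell standing on its own pad, and do not tip the cells over or disturb the other things on the bench.

Things in the scene. Friction and masses are not known exactly. Their poses are not given: they have to be found in the camera images.
- plate_center (a point): Centre of the loose stage plate: bare steel-grey metal slab with a round pale glass window in the middle of its top, 100 mm along its x axis, 56 mm along its y axis, 16 mm thick (z), about 240 g; it starts flat on the bench, so this point is 8 mm above its underside.
- block_top (a point): Centre of the top face of the fixed white light block, 45 mm above the bench. The block is 100 mm along its x axis, 56 mm along its y axis, the same outline as the plate; z up. A small black knob sticks 12 mm out of its -x end, below the top.
- pad_round: Fixed round black rubber pad on the bench, 72 mm diameter, 6 mm thick; origin at the centre of its underside, on the bench.
- pad_square: Fixed square black rubber pad on the bench, 70 x 70 mm, 6 mm thick; origin at the centre of its underside, on the bench.
- cell_round_center (a point): Centre (half-way up) of the capped lens cell that stands on the round pad: upright cylinder, 54 mm diameter, 50 mm high, aluminium with black end caps, closed at both ends; z axis up. Both cells look identical and have the same outside size. One holds its glass, the other only a light spacer, at random; the heavier outweighs the lighter by at least 140 g and neither exceeds 450 g. What is inside has about 2 mm of play. It can be gripped across its diameter at any yaw.
- cell_square_center (a point): Centre (half-way up) of the capped lens cell that stands on the square pad: upright cylinder, 54 mm diameter, 50 mm high, aluminium with black end caps, closed at both ends; z axis up. Both cells look identical and have the same outside size. One holds its glass, the other only a light spacer, at random; the heavier outweighs the lighter by at least 140 g and neither exceeds 450 g. What is inside has about 2 mm of play. It can be gripped across its diameter at any yaw.
- tip_box: Bystander, loose, to be left alone: pipette-tip box, dark blue with clear top, 86 x 122 x 62 mm; origin at its underside.
- dish: Bystander, loose, to be left alone: small closed whitish dish, 58 across and 16 high, in mm; origin at its underside.
- eyepiece: Bystander, loose, to be left alone: microscope eyepiece standing on its barrel, 40 across and 64 high, in mm; origin at its underside.
- jar: Bystander, loose, to be left alone: small lidded jar, 48 across and 62 high, in mm; origin at its underside.
- driver: Bystander, loose, to be left alone: small screwdriver lying down, handle to its -x end, length 150 mm; origin at its underside.
- timer: Bystander, loose, to be left alone: flat white bench timer, 55 x 75 x 22 mm; origin at its underside.
Mind the look-alikes: they are no part of the job. What is shaped like the part that bears cell_square_center but green or red is not meant.

How it is judged (in metres and radians):
On the way, in this order (a step that is already met when the one before it is completed fails the run):
1. the plate lies flush on the light block, let go (x of plate_center in the frame of block_top between -0.005 and 0.005 m and y of plate_center in the frame of block_top between -0.005 and 0.005 m and z of plate_center in the frame of block_top between 0.005 and 0.011 m and angle between the x axis of plate_center and the x axis of block_top, either way round below 0.1 rad and contact force between the fingers and plate below 0.05 N), for 0.2 s.
2. the cell of the round pad is lifted clear in the gripper while the other stands on its pad (height (world z) of cell_round_center above 0.046 m and contact force between the fingers and cell_round above 1 N and horizontal distance between cell_square_center and pad_square below 0.025 m and angle between cell_square_center's own z axis and vertical below 0.1 rad and height (world z) of cell_square_center below 0.035 m and contact force between cell_square and pad_square above 0.5 N and contact force between the fingers and cell_square below 0.05 N), for 0.3 s.
3. the cell of the square pad is lifted clear in the gripper while the first stands on its pad again (height (world z) of cell_square_center above 0.046 m and contact force between the fingers and cell_square above 1 N and horizontal distance between cell_round_center and pad_round below 0.025 m and angle between cell_round_center's own z axis and vertical below 0.1 rad and height (world z) of cell_round_center below 0.035 m and contact force between cell_round and pad_round above 0.5 N and contact force between the fingers and cell_round below 0.05 N), for 0.3 s.
At the end, for the whole second after the job is handed in: Plate on the block within 5 mm along each edge and 0.1 rad, let go. Heavier cell gripped, upright (0.2 rad), still, within 25 mm of over the plate's centre, its underside 29 to 159 mm above the plate. Lighter cell let go, upright within 25 mm of its pad's centre (pad force under 2.65 N) (all of step 1 and (((horizontal distance between cell_round_center and plate_center below 0.025 m and height (world z) of cell_round_center between 0.115 and 0.245 m and angle between cell_round_center's own z axis and vertical below 0.2 rad and linear speed of cell_round below 0.03 m/s and contact force between the fingers and cell_round above 1 N and contact force between cell_round and plate below 0.05 N) and (horizontal distance between cell_square_center and pad_square below 0.025 m and angle between cell_square_center's own z axis and vertical below 0.1 rad and height (world z) of cell_square_center below 0.035 m and contact force between cell_square and pad_square between 0.5 and 2.65 N and contact force between the fingers and cell_square below 0.05 N)) or ((horizontal distance between cell_square_center and plate_center below 0.025 m and height (world z) of cell_square_center between 0.115 and 0.245 m and angle between cell_square_center's own z axis and vertical below 0.2 rad and linear speed of cell_square below 0.03 m/s and contact force between the fingers and cell_square above 1 N and contact force between cell_square and plate below 0.05 N) and (horizontal distance between cell_round_center and pad_round below 0.025 m and angle between cell_round_center's own z axis and vertical below 0.1 rad and height (world z) of cell_round_center below 0.035 m and contact force between cell_round and pad_round between 0.5 and 2.65 N and contact force between the fingers and cell_round below 0.05 N)))); the arm keeps its last pose, push and grip.
It fails at once if a lens cell is tipped over (angle between any of cell_round_center, cell_square_center's own z axis and vertical above 0.7 rad).
It fails at once if a bystander is moved by more than 30 mm (distance of any of tip_box, dish, eyepiece, jar, driver, timer from where it was at the start of the episode above 0.03 m).
It also fails if it takes over 67 s, if anything falls off the work surface, if the arm or the gripper's body presses on something with over 40 N, if the wrist force passes 120 N, or if a joint passes its speed limit or range.

## Robot

A 6-joint arm with a two-finger parallel gripper is mounted at the origin on the work surface. World frame = base frame: x ahead of the robot, y to its left, z up, the work surface at z = 0. Lengths are in mm, angles in rad, forces in N, time in s.
With the tool pointing down it reaches from about 350 to 875 mm from the base axis. Payload 15.5 kg.
Tool frame: the origin (TCP) lies at the very end of the fingers, on their centre line; the grasp point (between the pads) lies 19 mm behind it; z points along the fingers, y is the line along which they close (so a half turn about z gives the same grasp; the last joint's range is limited). The gripper opens to 85 mm and grips with 20 to 120 N. Pads are 22 mm wide; open, the fingers measure 114 mm over their backs; the gripper's body (76 mm by 85 mm) begins 54 mm behind the grasp point. The pads swing forward as they close: fully open they stand 13 mm farther back than shut.
Start: joints at [1.196, 0.494, 1.345, -0, 1.302, -0.096], TCP at [171.997, 600.869, 231.277] pointing down, gripper open.
Joint ranges: [-2.91, 2.91], [-0.82, 2.16], [0.22, 2.67], [-1.22, 4.37], [0.12, 2.79], [-3.08, 3.08]. Speed limits (rad/s): [1.89, 1.89, 2.57, 3.01, 3.01, 3.01].

## Interface

Orientations are given as a unit quaternion [w, x, y, z].
In Python, from workcell import read_state, read_camera, get_calibration, job_done, find_in, silhouettes gives the robot as it stands. The module is installed in compiled form; this text tells all that it offers.
- The arm moves only by the shell command python3 -m crank 'ROWS' [FORCE]. ROWS is JSON, a list of rows, each a list of 3 entries, a list of its own where there are three numbers: the turn, a rotation vector about the tool's x, y, z normalised to -1 to 1, where 1 is 180 degrees, then the shift along the tool's x, y, z normalised to -1 to 1, where 1 is 0.2 m, then the opening, from -1 (shut) to 1 (fully open). A call has 1 to 8 rows; each row is the pose to reach, as a shift and turn from the pose commanded when the call began, along the tool's axes at that moment, turning the shorter way round; what a row does not reach only later rows make up. A row lasts 1/10 s, in which the tool goes at most 50 mm and 8.59 degrees, less where a joint would pass 70% of its speed; a pose out of reach is approached as far as the arm can. A call with a number of a shift or a turn outside -1 to 1 is refused whole. A call with a gripper value outside its range is refused whole. The fingers move at their own pace and stop on an object; FORCE is the grip in N (left out, the last holds). Time passes only in rows, so rows that repeat a pose let the fingers close. It gives the time, the measured TCP pose, the force, the opening and the grip force at its end, in the units of the state.
- read_state(): the state, without advancing time (a new reading comes with each control period).
- read_camera(name): name is "scene" or "side" or "wrist"; returns the picture (400x640x3 uint8, red, green, blue); there is no depth.
- get_calibration(name): a dict with "fovy" (degrees; the focal length in pixels is half the picture's height over the tangent of half this angle, whatever the lens; pixels are square), "cx", "cy" (the principal point, pixels), "extrinsics" (4x4, takes a point from world to camera coordinates); the wrist camera has in their place "mount" (4x4, takes a point from camera to tool coordinates, whose origin is the TCP and whose axes are the flange's). Camera axes: x right, y up, looking along -z (the intrinsics and any distortion apply to the point x, -y, -z); pixel columns grow to the right and rows downward; lengths in mm; the calibration is good to about 2 mm. A picture is of the moment at which its call begins: read the wrist's pose just before it. get_calibration takes no time and is no camera call.
- job_done(): hands the job in; it is judged then, once.
Trained networks look in the newest picture that a camera, given by its name, has taken for a name from the list of things; names that differ only in an ending like _2 or _b are one class to them, and where a whole thing is asked for, a point or a joint stands for the part that bears it (a point fixed in the world has none). Each returns a list of dicts, best first, with "conf" (0 to 1); they miss things now and then, are a little off and sometimes report something else, mostly with a low value. They report only what shows in the picture. A call takes as long as a camera call. They do not tell look-alikes from the thing itself.
- find_in(label, camera): "position" ([x, y, z] in mm, in world coordinates, good to about 4 mm: the middle of the surface that is visible of it).
- silhouettes(label, camera): "mask" (400x640 bool, what is visible of it).
The state is a dict: "t": time; "joint_pos": joint angles; "joint_vel": joint speeds; "tau": joint torques, N m; "tcp_pos": TCP position; "eef_rot": TCP orientation; "wrist_force": force on the tool from outside, world axes, zero at the start; "wrist_torque": the same for the moment, N m; "gripper_width": finger opening in mm; "gripper_force": force on a finger pad.
Only numpy, scipy, OpenCV 4.12 (cv2) and the standard library are available. Lean on these libraries where they do the work, as an engineer would, in place of code of your own. Each camera call takes 0.05 s, during which the arm holds its last target. There are 200 camera calls.

## Working session

There is one attempt and no reset: what is moved stays moved. The work goes in short steps, Python scripts to look and compute and a shell command to move; the robot and the scene stay as the last step left them, time stands still between calls to the robot, and variables do not carry over. Pictures are saved under pics/ and viewed, at most 10 in all, crops included, and the job is handed in when it is done.

```bash
mkdir -p pics; python3 - <<'E'
from workcell import *
import cv2,numpy as np
s=read_state();print(s['t'],s['tcp_pos'],s['eef_rot'],s['wrist_force'],s['gripper_width'])
ims={}
for c in ['scene','side']:
    im=read_camera(c);cv2.imwrite(f'pics/{c}0.png',im[...,::-1]);np.save(f'pics/{c}0.npy',im)
    k=get_calibration(c);print(c,{a:(np.round(b,3).tolist() if a=='extrinsics' else b) for a,b in k.items()})
    for l in ['plate_center','block_top','pad_round','pad_square','cell_round_center','cell_square_center']:
        print(l,[(np.round(d['position']).tolist(),round(d['conf'],2)) for d in find_in(l,c)][:4])
print(get_calibration('wrist'))
E
```

```text
0.0 [171.84237664 600.52571665 230.6778813 ] [-1.49767634e-04  1.38934676e-01  9.90301345e-01 -6.15315147e-04] [-0.55719459  0.63985197  0.19073035] 85.33869602649557
scene {'fovy': 42.4344240753086, 'cx': 317.39095395008843, 'cy': 208.03207490330797, 'extrinsics': [[-0.289, 0.957, 0.008, 172.073], [-0.757, -0.233, 0.61, 387.787], [0.586, 0.17, 0.792, -1760.129], [0.0, 0.0, 0.0, 1.0]]}
plate_center [([437.0, -81.0, 16.0], 0.58), ([364.0, -366.0, 43.0], 0.23)]
block_top [([588.0, -308.0, 44.0], 0.9)]
pad_round [([801.0, 183.0, 23.0], 0.64), ([617.0, 94.0, 11.0], 0.6), ([513.0, 297.0, 56.0], 0.43)]
pad_square [([523.0, 312.0, 6.0], 0.52)]
cell_round_center [([605.0, 113.0, 56.0], 0.89)]
cell_square_center [([513.0, 399.0, 47.0], 0.94), ([535.0, 205.0, 49.0], 0.84), ([514.0, 298.0, 53.0], 0.6), ([399.0, 284.0, 50.0], 0.59)]
side {'fovy': 43.914044409838034, 'cx': 313.32449126510977, 'cy': 200.68456063635907, 'extrinsics': [[-0.991, -0.136, -0.014, 579.506], [0.079, -0.652, 0.754, -85.572], [-0.112, 0.746, 0.657, -1388.807], [0.0, 0.0, 0.0, 1.0]]}
plate_center [([432.0, -75.0, 15.0], 0.72)]
block_top [([566.0, -296.0, 44.0], 0.76)]
pad_round []
pad_square [([506.0, 324.0, 4.0], 0.88), ([744.0, -46.0, 63.0], 0.51)]
cell_round_center [([587.0, 119.0, 53.0], 0.81)]
cell_square_center [([496.0, 314.0, 57.0], 0.87), ([503.0, 415.0, 50.0], 0.83), ([520.0, 214.0, 50.0], 0.77), ([384.0, 297.0, 45.0], 0.59)]
{'fovy': 68.89072700370693, 'cx': 319.0376366138759, 'cy': 201.8306252471731, 'mount': array([[ 3.80213907e-04,  9.50455107e-01,  3.10861616e-01,
         8.00389070e+01],
       [ 9.99999925e-01, -3.85058922e-04, -4.57845497e-05,
         1.12139257e+00],
       [ 7.61838797e-05,  3.10861610e-01, -9.50455182e-01,
        -1.42969091e+02],
       [ 0.00000000e+00,  0.00000000e+00,  0.00000000e+00,
         1.00000000e+00]])}
```

View pics/scene0.png

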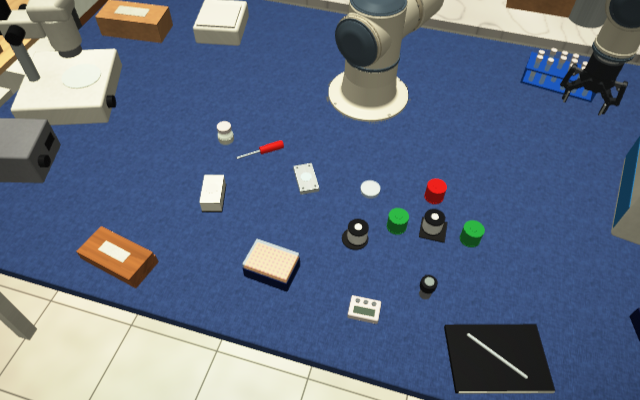

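View pics/side0.png

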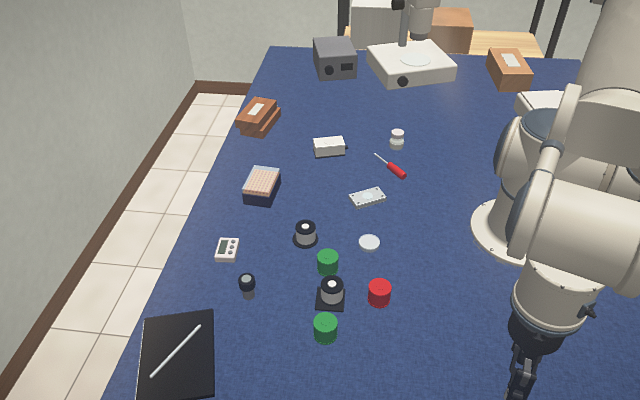

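Scene view: plate (306,178), white block (213,192), round-pad cell (356,233), square-pad cell (433,223). Look-alikes are the green cells (398,220) and (472,233) and the red one (436,190). The cell I want is the aluminium one with black caps on the square pad. Next I'll move over the plate and look from close by.

```bash
cat > h.py <<'E'
from workcell import *
import numpy as np, cv2
from scipy.spatial.transform import Rotation as Rn
def pose():
    s=read_state(); w,x,y,z=s['eef_rot']; return np.array(s['tcp_pos']),Rn.from_quat([x,y,z,w])
def plan(x,y,z,ytool):
    """normalised shift+turn to put TCP at xyz, pointing down, closing line at angle ytool (deg, mod 180)"""
    p,R=pose(); a=np.radians(ytool); best=None
    for k in (0,np.pi):
        yy=np.array([np.cos(a+k),np.sin(a+k),0]); zz=np.array([0,0,-1.])
        M=Rn.from_matrix(np.c_[np.cross(yy,zz),yy,zz]); r=(R.inv()*M).as_rotvec()
        if best is None or np.linalg.norm(r)<np.linalg.norm(best): best=r
    sh=R.inv().apply(np.array([x,y,z])-p)
    print('turn',np.round(best/np.pi,4),'shift',np.round(sh/200,4),'j6',round(read_state()['joint_pos'][5],2))
def snap(cam,name=None):
    P=pose(); im=read_camera(cam)
    if name: cv2.imwrite(f'pics/{name}.png',im[...,::-1])
    return P,im
def back(cam,uv,z,P=None):
    """pixels -> world points on plane z"""
    k=get_calibration(cam); f=200/np.tan(np.radians(k['fovy']/2)); uv=np.atleast_2d(uv).astype(float)
    d=np.c_[(uv[:,0]-k['cx'])/f,-(uv[:,1]-k['cy'])/f,-np.ones(len(uv))]
    if cam=='wrist':
        m=k['mount']; p,R=P; o=p+R.apply(m[:3,3]); d=R.apply(d@m[:3,:3].T)
    else:
        E=k['extrinsics']; o=-E[:3,:3].T@E[:3,3]; d=d@E[:3,:3]
    return (o+d*((z-o[2])/d[:,2])[:,None])[:,:2]
def rect(label,cam,z,P=None):
    for m in silhouettes(label,cam)[:2]:
        c=max(cv2.findContours(m['mask'].astype(np.uint8),0,1)[0],key=len)[:,0]
        w=back(cam,c,z,P); (cx,cy),(a,b),t=cv2.minAreaRect(w.astype(np.float32))
        if a<b: a,b,t=b,a,t+90
        print(label,cam,'conf %.2f c %.1f %.1f size %.1f %.1f ang %.1f'%(m['conf'],cx,cy,a,b,t))
E
python3 - <<'E'
from h import *
p,R=pose();print(np.round(R.as_matrix(),3).tolist())
for c in ['scene','side']:
    snap(c); rect('plate_center',c,12); rect('block_top',c,45)
plan(434,-78,210,74)
E
```

```text
[[-0.961, 0.275, 0.0], [0.275, 0.961, 0.0], [-0.0, 0.0, -1.0]]
plate_center scene conf 0.88 c 432.8 -83.4 size 114.1 59.8 ang 28.9
block_top scene conf 0.64 c 636.3 92.9 size 59.2 29.5 ang 48.8
block_top scene conf 0.57 c 587.8 -307.1 size 132.7 65.5 ang 16.7
plate_center side conf 0.97 c 433.3 -81.1 size 110.3 73.5 ang 30.4
plate_center side conf 0.25 c 795.1 178.7 size 89.2 57.6 ang 92.3
block_top side conf 0.64 c 569.8 -284.5 size 115.3 104.3 ang 104.4
block_top side conf 0.52 c 700.9 319.6 size 84.0 40.5 ang 112.9
turn [ 0.     -0.      0.0001] shift [-2.1937 -2.9027  0.1064] j6 -0.1
```

```bash
python3 -m crank '[[[0,0,0],[-0.73,-0.97,0.03],1],[[0,0,0],[-0.73,-0.97,0.03],1],[[0,0,0],[-0.73,-0.97,0.03],1],[[0,0,0],[-0.73,-0.97,0.03],1],[[0,0,0],[-0.73,-0.97,0.03],1],[[0,0,0],[-0.73,-0.97,0.03],1]]'
python3 -m crank '[[[0,0,0],[-0.73,-0.97,0.03],1],[[0,0,0],[-0.73,-0.97,0.03],1],[[0,0,0],[-0.73,-0.97,0.03],1],[[0,0,0],[-0.73,-0.97,0.03],1],[[0,0,0],[-0.73,-0.97,0.03],1],[[0,0,0],[-0.73,-0.97,0.03],1]]'
python3 -m crank '[[[0,0,-0.25],[-0.73,-0.97,0.04],1],[[0,0,-0.25],[-0.73,-0.97,0.04],1],[[0,0,-0.25],[-0.73,-0.97,0.04],1],[[0,0,-0.25],[-0.73,-0.97,0.04],1],[[0,0,-0.25],[-0.73,-0.97,0.04],1],[[0,0,-0.25],[-0.73,-0.97,0.04],1],[[0,0,-0.25],[-0.73,-0.97,0.04],1]]'
python3 - <<'E'
from h import *
P,_=snap('wrist','w1');print(P[0],np.round(P[1].as_matrix()[:,1],3))
rect('plate_center','wrist',14,P);plan(433,-82,210,119)
E
```

```text
t: 1.6
tcp_pos: [259.7, 370.2, 225.3]
eef_rot: [-0.0, 0.141, 0.99, -0.001]
wrist_force: [-0.2, 0.3, 0.4]
gripper_width: 85.6
gripper_force: 0.0
t: 2.2
tcp_pos: [347.8, 143.9, 219.5]
eef_rot: [0.001, 0.142, 0.99, -0.0]
wrist_force: [-0.6, 0.2, 0.1]
gripper_width: 85.2
gripper_force: 0.0
t: 2.9
tcp_pos: [435.1, -82.2, 211.3]
eef_rot: [0.001, -0.252, 0.968, -0.001]
wrist_force: [-0.3, 1.5, 0.4]
gripper_width: 85.3
gripper_force: 0.0
[435.070782   -82.24399506 211.32156082] [-0.488  0.873 -0.002]
plate_center wrist conf 0.94 c 430.4 -84.2 size 102.6 57.1 ang 30.7
turn [-0.  0. -0.] shift [ 0.0078 -0.0076  0.0057] j6 -2.39
```

View pics/w1.png

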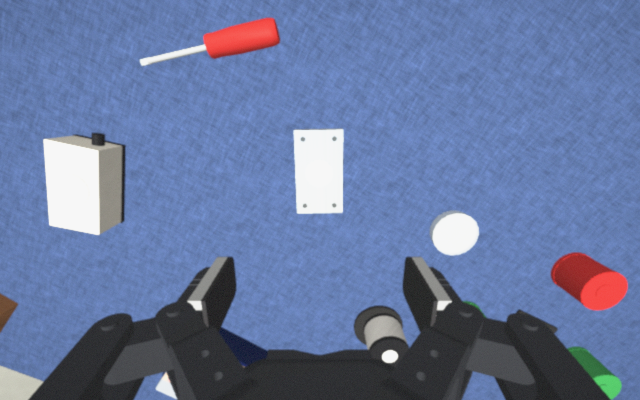

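Wrist view: plate centred at (319,171), block top's corners about (45,139), (97,148), (100,233), (49,227) with its knob at (98,139), and the screwdriver, dish and cells well away. I'll refine the plate and block from these corners.

```bash
python3 - <<'E'
from h import *
im=cv2.imread('pics/w1.png'); g=cv2.cvtColor(im,6); P=pose()
hsv=cv2.cvtColor(im,cv2.COLOR_BGR2HSV)
# plate: low-saturation bright blob
for n,(u0,v0,u1,v1),th,z in [('plate',(280,115,360,228),150,16),('block',(30,120,140,245),225,45)]:
    m=np.zeros_like(g); m[v0:v1,u0:u1]=((g>th)&(hsv[...,1]<60))[v0:v1,u0:u1]*255
    c=max(cv2.findContours(m,0,1)[0],key=cv2.contourArea)[:,0]
    c=cv2.convexHull(c)[:,0]
    (cx,cy),s,t=cv2.minAreaRect(back('wrist',c,z,P).astype(np.float32)); print(n,cx,cy,s,t,'px',c.min(0),c.max(0),'gray',g[v0+60,u0+30])
plan(430.6,-84,2,120.5)
E
```

```text
plate 429.181396484375 -81.88785552978516 (101.91778564453125, 56.79633331298828) 29.740812301635742 px [293 128] [343 213] gray 247
block 570.8365478515625 -312.768310546875 (99.9249267578125, 55.917701721191406) 16.463348388671875 px [ 44 139] [ 99 234] gray 247
turn [-0.      0.     -0.0084] shift [ 0.0233 -0.0105  1.0457] j6 -2.39
```

```bash
python3 -m crank '[[[0,0,-0.004],[0.024,0.015,0.4],1],[[0,0,-0.004],[0.024,0.015,0.6],1],[[0,0,-0.004],[0.024,0.015,0.75],1],[[0,0,-0.004],[0.024,0.015,0.75],1],[[0,0,-0.004],[0.024,0.015,0.75],1]]'
python3 - <<'E'
from h import *
P,_=snap('wrist','w2');print(P[0]);rect('plate_center','wrist',14,P);plan(429.2,-82,2,119.7)
E
```

```text
t: 3.5
tcp_pos: [426.8, -77.9, 61.8]
eef_rot: [-0.001, -0.256, 0.967, 0.001]
wrist_force: [-0.3, -0.3, 1.3]
gripper_width: 85.5
gripper_force: 0.0
[426.8349354  -77.89185911  61.84420489]
plate_center wrist conf 0.75 c 430.8 -84.3 size 103.9 57.8 ang 29.8
turn [-0.0007  0.0007  0.0002] shift [ 0.0057 -0.015   0.3082] j6 -2.41
```

View pics/w2.png

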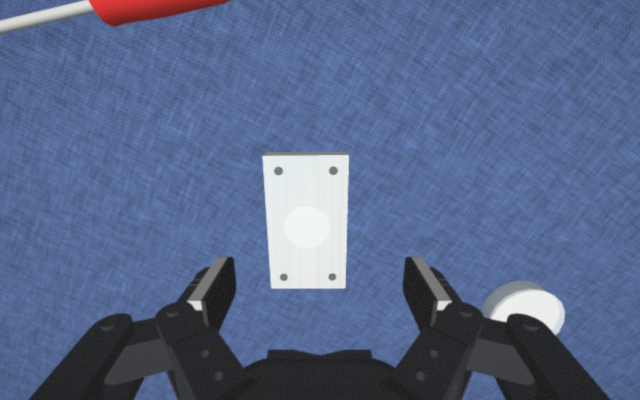

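```bash
python3 - <<'E'
from h import *
P=pose()
c=back('wrist',[[522,320],[307,220]],16,P);print(c)
x=P[1].inv().apply(np.c_[c,[16,16]]-P[0]);print(x)
E
```

```text
[[419.18001713 102.06593883]
 [429.41085079 -86.97266561]]
[[-81.50121468 161.75313604  47.43530423]
 [  3.39602343  -7.45879238  47.65016896]]
```

```bash
python3 -m crank '[[[0,0,0],[0.006,-0.022,0.15],1],[[0,0,0],[0.006,-0.022,0.25],1],[[0,0,0],[0.006,-0.022,0.3],1],[[0,0,0],[0.006,-0.022,0.3],1],[[0,0,0],[0.006,-0.022,0.3],1],[[0,0,0],[0.006,-0.022,0.3],-0.2],[[0,0,0],[0.006,-0.022,0.3],-0.4],[[0,0,0],[0.006,-0.022,0.3],-0.4]]' 40
python3 -m crank '[[[0,0,0],[0,0,0],-0.4],[[0,0,0],[0,0,0],-0.4],[[0,0,0],[0,0,0],-0.4]]' 40
```

```text
t: 4.4
tcp_pos: [429.0, -83.5, 2.2]
eef_rot: [0.001, -0.257, 0.966, -0.001]
wrist_force: [0.5, 0.3, 17.7]
gripper_width: 55.2
gripper_force: 38.6
t: 4.7
tcp_pos: [429.0, -83.5, 2.2]
eef_rot: [0.001, -0.257, 0.967, -0.0]
wrist_force: [-0.7, 0.5, 18.4]
gripper_width: 55.5
gripper_force: 38.6
```

```bash
python3 -m crank '[[[0,0,0],[0,0,-0.1],-0.4],[[0,0,0],[0,0,-0.3],-0.4],[[0,0,0],[0,0,-0.5],-0.4],[[0,0,0],[0,0,-0.6],-0.4],[[0,0,0],[0,0,-0.6],-0.4],[[0,0,0],[0,0,-0.6],-0.4]]' 60
python3 - <<'E'
from h import *
P,_=snap('wrist','w3');print(P[0])
for l in ['plate_center']: 
    rect(l,'wrist',P[0][2]+12,P)
plan(570.8,-312.8,120,106.5)
E
```

```text
t: 5.3
tcp_pos: [428.3, -83.3, 121.2]
eef_rot: [0.0, -0.257, 0.967, -0.0]
wrist_force: [0.5, 0.0, -1.8]
gripper_width: 54.0
gripper_force: 69.3
[428.30394036 -83.29206379 121.22862951]
plate_center wrist conf 0.70 c 428.2 -81.9 size 104.4 57.5 ang 29.8
turn [ 0.0004 -0.0004  0.0736] shift [-5.1300e-02 -1.3522e+00 -6.0000e-04] j6 -2.42
```

View pics/w3.png

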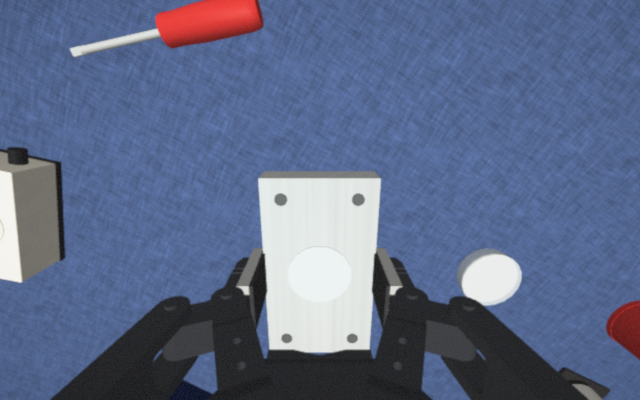

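```bash
python3 - <<'E'
from h import *
P=pose()
q=np.array([[319.5,274.5],[280.5,199.5],[358,199.5],[352,338.5],[287,338.5]])
c=back('wrist',q,P[0][2]+13.8,P);
x=P[1].inv().apply(np.c_[c,np.full(5,P[0][2])]-P[0]);print(np.round(x,1),x[1:].mean(0))
E
```

```text
[[ -1.9   1.2  -0. ]
 [ 38.  -17.    0. ]
 [ 38.   19.1   0.1]
 [-42.2  19.1  -0. ]
 [-42.2 -16.6  -0.1]] [-2.08612939e+00  1.15992511e+00 -9.56034859e-04]
```

```bash
python3 -m crank '[[[0,0,0.0736],[-0.05,-0.2,0],-0.4],[[0,0,0.0736],[-0.05,-0.4,0],-0.4],[[0,0,0.0736],[-0.05,-0.6,0],-0.4],[[0,0,0.0736],[-0.05,-0.7,0],-0.4],[[0,0,0.0736],[-0.05,-0.7,0],-0.4],[[0,0,0.0736],[-0.05,-0.7,0],-0.4]]'
python3 - <<'E'
from h import *
P,im=snap('wrist','w4');print(P[0])
rect('block_top','wrist',45,P); rect('plate_center','wrist',P[0][2]+13.8,P)
g=cv2.cvtColor(im,7);hsv=cv2.cvtColor(im,41)
m=((g>200)&(hsv[...,1]<40)).astype(np.uint8)*255; m[:,250:]=0
for c in cv2.findContours(m,0,1)[0]:
    if cv2.contourArea(c)>1500:
        c=cv2.convexHull(c)[:,0];(cx,cy),s,t=cv2.minAreaRect(back('wrist',c,45,P).astype(np.float32));print(cx,cy,s,t,c.min(0),c.max(0))
plan(570.8,-312.8,120,106.5)
E
```

```text
t: 6.0
tcp_pos: [505.6, -199.5, 119.7]
eef_rot: [-0.001, -0.143, 0.99, 0.001]
wrist_force: [-0.3, -0.0, -2.3]
gripper_width: 53.6
gripper_force: 69.3
[ 505.60649399 -199.52629114  119.74078219]
block_top wrist conf 0.57 c 562.8 -308.5 size 116.8 75.1 ang 17.0
plate_center wrist conf 0.59 c 504.7 -198.4 size 102.3 55.8 ang 16.5
573.8540649414062 -315.23028564453125 (99.84754943847656, 55.71021270751953) 16.52626609802246 [114 191] [201 300]
turn [ 0.0004 -0.0004  0.0002] shift [-0.1498 -0.6387  0.0025] j6 -2.34
```

View pics/w4.png

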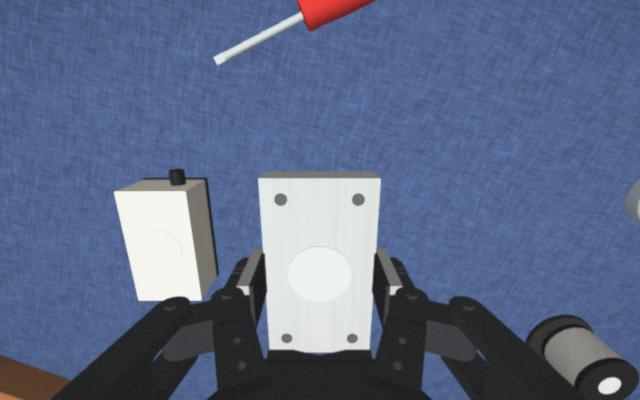

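```bash
python3 -m crank '[[[0,0,0],[-0.1,-0.2,0],-0.4],[[0,0,0],[-0.15,-0.4,0],-0.4],[[0,0,0],[-0.15,-0.6,0.05],-0.4],[[0,0,0],[-0.15,-0.655,0.2],-0.4],[[0,0,0],[-0.15,-0.655,0.3],-0.4],[[0,0,0],[-0.15,-0.655,0.31],-0.4],[[0,0,0],[-0.15,-0.655,0.31],-0.4]]'
python3 - <<'E'
from h import *
P,im=snap('wrist');print(P[0])
plan(571.6,-316.5,47,106.5)
a=im[120:400,200:440];_,s=snap('side');b=s[120:180,290:370];_,s=snap('scene');c=s[150:240,160:260]
r=lambda i,w,h:cv2.resize(i,(w,h),interpolation=2)
cv2.imwrite('pics/c5.png',np.hstack([r(a,480,560),np.vstack([r(b,320,240),r(c,320,320)])])[...,::-1])
E
```

```text
t: 6.85
tcp_pos: [572.2, -316.1, 59.2]
eef_rot: [-0.0, -0.144, 0.99, 0.0]
wrist_force: [0.2, -0.1, -1.4]
gripper_width: 54.1
gripper_force: 69.2
[ 572.20194753 -316.07101235   59.23926772]
turn [-0.0001  0.0001  0.0002] shift [0.0056 0.0013 0.0655] j6 -2.46
```

View pics/c5.png

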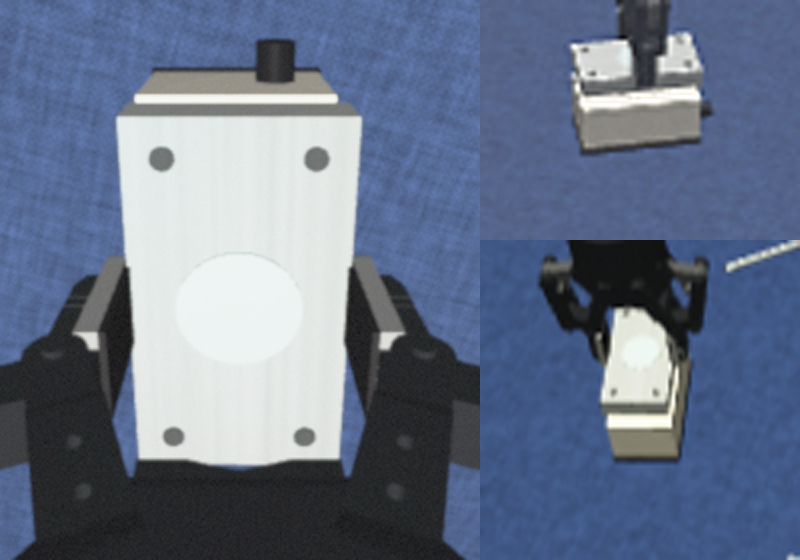

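```bash
python3 - <<'E'
from h import *
P=pose()
for q,z in (([[267,167.2],[369,167.2]],45),([[258.5,178],[380.5,178]],73)):
    c=back('wrist',q,z,P);print(np.round(P[1].inv().apply(np.c_[c,[0,0]]-P[0])[:,:2],1))
E
```

```text
[[ 47.6 -27.5]
 [ 47.7  28.7]]
[[ 48.3 -26.6]
 [ 48.3  29.4]]
```

```bash
python3 -m crank '[[[0,0,0],[-0.003,-0.004,0.03],-0.4],[[0,0,0],[-0.003,-0.004,0.05],-0.4],[[0,0,0],[-0.003,-0.004,0.056],-0.4],[[0,0,0],[-0.003,-0.004,0.056],-0.4],[[0,0,0],[-0.003,-0.004,0.056],-0.4]]' 60
```

```text
t: 7.5
tcp_pos: [573.3, -317.6, 48.1]
eef_rot: [-0.0, -0.143, 0.99, -0.0]
wrist_force: [0.4, -0.2, -1.5]
gripper_width: 54.2
gripper_force: 69.3
```

```bash
python3 -m crank '[[[0,0,0],[0,0,0.008],-0.4],[[0,0,0],[0,0,0.008],-0.4]]' 
python3 -m crank '[[[0,0,0],[0,0,0],-0.2],[[0,0,0],[0,0,0],0.2],[[0,0,0],[0,0,0],0.6],[[0,0,0],[0,0,0],1],[[0,0,0],[0,0,0],1],[[0,0,0],[0,0,0],1]]' 
python3 - <<'E'
from h import *
P,im=snap('wrist');a=im[100:400,200:440]
rect('plate_center','wrist',61,P)
cv2.imwrite('pics/c6.png',cv2.resize(a,(480,600),interpolation=2)[...,::-1])
E
```

```text
t: 7.7
tcp_pos: [573.5, -317.7, 47.5]
eef_rot: [0.0, -0.143, 0.99, -0.0]
wrist_force: [-4.0, 2.0, 13.0]
gripper_width: 54.4
gripper_force: 70.9
t: 8.3
tcp_pos: [573.3, -317.6, 46.4]
eef_rot: [-0.0, -0.143, 0.99, 0.0]
wrist_force: [0.9, 0.2, -0.5]
gripper_width: 85.5
gripper_force: 0.0
plate_center wrist conf 0.81 c 572.9 -316.6 size 102.9 56.3 ang 16.3
```

View pics/c6.png

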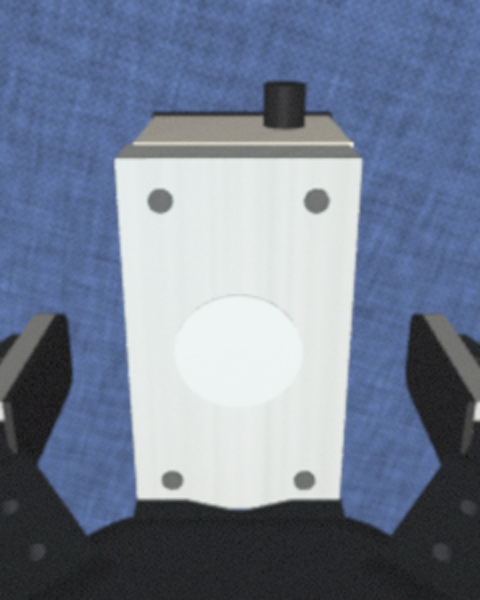

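```bash
python3 - <<'E'
from h import *
P,im=snap('wrist')
for q,z in (([[267,171.2],[376,171.2]],45),([[258,179],[380.5,179]],61)):
    c=back('wrist',q,z,P);print(np.round(P[1].inv().apply(np.c_[c,[0,0]]-P[0])[:,:2],1))
cv2.imwrite('pics/c7.png',cv2.resize(im[155:190,250:390],(800,200),interpolation=0)[...,::-1])
E
```

```text
[[ 48.4 -25.1]
 [ 48.4  29.8]]
[[ 48.2 -26.5]
 [ 48.3  28.9]]
```

View pics/c7.png

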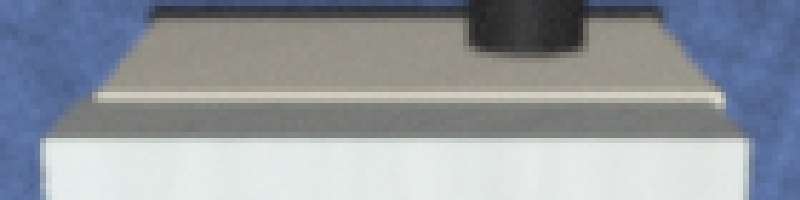

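Plate is on the block within about 1 mm. Up, then over to the round-pad cell.

```bash
python3 -m crank '[[[0,0,0],[0,0,-0.1],1],[[0,0,0],[0,0,-0.3],1],[[0,0,0],[0,0,-0.5],1],[[0,0,0],[0,0,-0.75],1],[[0,0,0],[0,0.2,-0.9],1],[[0,0,0],[0,0.4,-0.9],1],[[0,0,0],[0,0.6,-0.9],1]]'
python3 - <<'E'
from h import *
plan(596,116,225,60)
E
```

```text
t: 9.15
tcp_pos: [539.0, -201.6, 227.6]
eef_rot: [0.001, -0.143, 0.99, -0.001]
wrist_force: [1.0, 0.6, 0.1]
gripper_width: 85.3
gripper_force: 0.0
turn [-2.000e-04  7.000e-04  2.581e-01] shift [-0.7231  1.4422  0.0121] j6 -2.32
```

```bash
python3 -m crank '[[[0,0,0],[-0.36,0.72,0],1],[[0,0,0],[-0.36,0.72,0],1],[[0,0,0],[-0.36,0.72,0],1],[[0,0,0],[-0.36,0.72,0],1]]'
python3 -m crank '[[[0,0,0.258],[-0.36,0.72,0],1],[[0,0,0.258],[-0.36,0.72,0],1],[[0,0,0.258],[-0.36,0.72,0],1],[[0,0,0.258],[-0.36,0.72,0],1],[[0,0,0.258],[-0.36,0.72,0],1],[[0,0,0.258],[-0.36,0.72,0],1],[[0,0,0.258],[-0.36,0.72,0],1]]'
python3 - <<'E'
from h import *
P,im=snap('wrist','w8');print(P[0])
for l in ['cell_round_center','pad_round']:
    print(l,[(np.round(d['position'],1).tolist(),round(d['conf'],2)) for d in find_in(l,'wrist')][:4])
    for m in silhouettes(l,'wrist')[:3]:
        v,u=np.nonzero(m['mask']);print(round(m['conf'],2),u.min(),u.max(),v.min(),v.max(),back('wrist',[u.mean(),v.mean()],31 if 'cell' in l else 6,P))
E
```

```text
t: 9.55
tcp_pos: [567.6, -39.6, 226.6]
eef_rot: [0.0, -0.145, 0.989, 0.0]
wrist_force: [-0.2, -0.4, -0.0]
gripper_width: 85.5
gripper_force: 0.0
t: 10.25
tcp_pos: [595.5, 114.4, 226.4]
eef_rot: [-0.0, 0.259, 0.966, -0.0]
wrist_force: [-0.1, -0.6, 0.1]
gripper_width: 85.8
gripper_force: 0.0
[595.53258081 114.37017566 226.36093027]
cell_round_center [([582.5, 109.1, 56.6], 0.82)]
pad_round [([569.7, 106.2, 6.4], 0.56)]
0.94 284 339 145 185 [[573.11590989 110.28995943]]
```

View pics/w8.png

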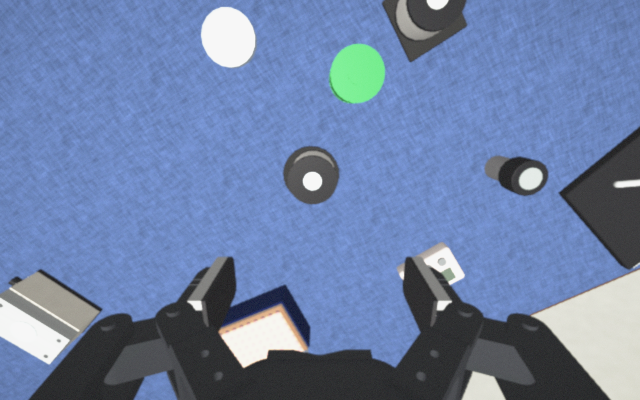

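```bash
python3 - <<'E'
from h import *
P=pose()
print(back('wrist',[312,181],57,P),back('wrist',[311.5,174.5],6,P),back('wrist',[312,177],56,P))
plan(583,109,130,60);plan(583,109,20,60)
E
```

```text
[[590.23571004 109.42864966]] [[592.99430894 105.72118755]] [[586.53104241 111.56245619]]
turn [-0.     -0.      0.0009] shift [ 0.0415 -0.0535  0.4824] j6 -0.96
turn [-0.     -0.      0.0009] shift [ 0.0415 -0.0535  1.0324] j6 -0.96
```

```bash
python3 -m crank '[[[0,0,0],[0.009,-0.039,0.2],1],[[0,0,0],[0.009,-0.039,0.4],1],[[0,0,0],[0.009,-0.039,0.55],1],[[0,0,0],[0.009,-0.039,0.63],1],[[0,0,0],[0.009,-0.039,0.63],1],[[0,0,0],[0.009,-0.039,0.63],1]]'
python3 - <<'E'
from h import *
P,im=snap('wrist','w9');print(P[0])
g=cv2.cvtColor(im,7);hsv=cv2.cvtColor(im,41)
m=((g>200)&(hsv[...,1]<50)).astype(np.uint8);m[:150]=0;m[280:]=0;m[:,:250]=0;m[:,390:]=0
n,l,st,ce=cv2.connectedComponentsWithStats(m);print(st[1:],ce[1:])
for i in range(1,n):
  if st[i,4]>100:
    c=back('wrist',ce[i],57,P);print(c,P[1].inv().apply(np.r_[c[0],57]-P[0])/200)
cv2.imwrite('pics/w9c.png',im[120:400,150:490,::-1])
E
```

```text
t: 11.1
tcp_pos: [590.4, 108.5, 101.0]
eef_rot: [0.0, 0.258, 0.966, 0.0]
wrist_force: [0.2, -0.3, -0.2]
gripper_width: 85.2
gripper_force: 0.0
[590.37483068 108.54917474 100.97094966]
[[305 213  29  28 640]] [[318.871875  226.5734375]]
[[589.89770552 109.8986454 ]] [0.00547335 0.00462771 0.2198544 ]
```

View pics/w9c.png

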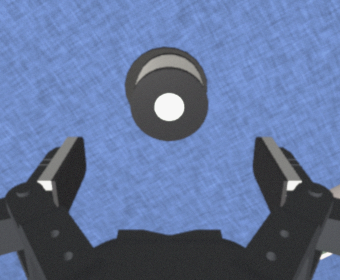

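I've now viewed 11 pictures, one over the limit, so I'll carry on from numbers only. The cell is centred within about 1 mm under the TCP.

```bash
python3 -m crank '[[[0,0,0],[0.003,0.002,0.15],1],[[0,0,0],[0.003,0.002,0.3],1],[[0,0,0],[0.003,0.002,0.4],1],[[0,0,0],[0.003,0.002,0.43],1],[[0,0,0],[0.003,0.002,0.43],1],[[0,0,0],[0.003,0.002,0.43],0.5],[[0,0,0],[0.003,0.002,0.43],0],[[0,0,0],[0.003,0.002,0.43],0]]' 40
python3 -m crank '[[[0,0,0],[0,0,0],0],[[0,0,0],[0,0,0],0],[[0,0,0],[0,0,0],0]]' 40
```

```text
t: 11.95
tcp_pos: [590.5, 109.4, 15.9]
eef_rot: [0.001, 0.258, 0.966, 0.0]
wrist_force: [-1.0, -0.5, 8.6]
gripper_width: 52.6
gripper_force: 40.1
t: 12.25
tcp_pos: [590.5, 109.4, 15.9]
eef_rot: [0.001, 0.258, 0.966, 0.0]
wrist_force: [-1.7, -1.0, 10.7]
gripper_width: 52.5
gripper_force: 40.1
```

```bash
python3 -m crank '[[[0,0,0],[0,0,-0.06],0],[[0,0,0],[0,0,-0.12],0],[[0,0,0],[0,0,-0.2],0],[[0,0,0],[0,0,-0.25],0],[[0,0,0],[0,0,-0.25],0],[[0,0,0],[0,0,-0.25],0],[[0,0,0],[0,0,-0.25],0],[[0,0,0],[0,0,-0.25],0]]' 40
for i in 1 2 3 4 5 6; do python3 -m crank '[[[0,0,0],[0,0,0],0]]' | grep wrist_f; done
python3 - <<'E'
from h import *
s=read_state();print(s['tcp_pos'],s['tau'],s['joint_pos'],s['gripper_width'])
F=[]
for i in range(10):
    snap('wrist');F.append(read_state()['wrist_force'])
print(np.mean(F,0),np.std(F,0))
E
```

```text
t: 13.05
tcp_pos: [589.4, 109.2, 63.9]
eef_rot: [-0.001, 0.258, 0.966, -0.0]
wrist_force: [0.8, 0.6, -1.5]
gripper_width: 52.5
gripper_force: 42.3
wrist_force: [0.4, -0.4, -1.8]
wrist_force: [-0.6, 0.1, -2.2]
wrist_force: [0.2, -0.3, -0.9]
wrist_force: [-0.5, -0.2, -1.3]
wrist_force: [-0.0, 0.1, -1.3]
wrist_force: [-0.5, -0.3, -1.9]
[589.76556736 109.28599095  64.49671913] [-2.67170763e-03 -9.14784408e+01 -2.65928864e+01 -3.09435500e-04
  6.61197264e-04 -2.94101017e-05] [ 8.37115130e-02  6.58741518e-01  1.57165973e+00 -3.48339483e-05
  9.11169880e-01 -9.64495030e-01] 52.086692454497175
[-0.15024846  0.12652858 -1.689305  ] [0.50345018 0.40062019 0.62260941]
```

```bash
python3 -m crank '[[[0,0,0],[0,0,0.1],0],[[0,0,0],[0,0,0.18],0],[[0,0,0],[0,0,0.225],0],[[0,0,0],[0,0,0.235],0],[[0,0,0],[0,0,0.24],0],[[0,0,0],[0,0,0.243],0],[[0,0,0],[0,0,0.245],0],[[0,0,0],[0,0,0.245],0]]'
```

```text
t: 14.95
tcp_pos: [590.1, 109.3, 16.0]
eef_rot: [0.0, 0.258, 0.966, 0.0]
wrist_force: [0.2, 0.1, 1.2]
gripper_width: 52.9
gripper_force: 42.4
```

```bash
python3 -m crank '[[[0,0,0],[0,0,0],0.3],[[0,0,0],[0,0,0],0.4],[[0,0,0],[0,0,0],0.7],[[0,0,0],[0,0,0],1],[[0,0,0],[0,0,0],1],[[0,0,0],[0,0,0],1]]'
python3 -m crank '[[[0,0,0],[0,0,-0.1],1],[[0,0,0],[0,0,-0.3],1],[[0,0,0],[0,0,-0.5],1],[[0,0,0],[0,0,-0.7],1],[[0,0,0],[0,0,-0.85],1],[[0,0,0],[0,0,-0.95],1],[[0,0,0],[0,0,-0.95],1]]'
python3 - <<'E'
from h import *
P,im=snap('wrist');print(P[0])
F=[]
for i in range(10): snap('wrist');F.append(read_state()['wrist_force'])
print('unladen',np.mean(F,0))
for l in ['cell_round_center','cell_square_center','pad_square']:
    print(l,[(np.round(d['position'],1).tolist(),round(d['conf'],2)) for d in find_in(l,'wrist')][:4])
plan(505,306,206,40)
E
```

```text
t: 15.55
tcp_pos: [589.7, 109.3, 15.4]
eef_rot: [-0.0, 0.258, 0.966, -0.0]
wrist_force: [-0.3, -0.2, -0.4]
gripper_width: 85.5
gripper_force: 0.0
t: 16.25
tcp_pos: [591.1, 109.4, 208.5]
eef_rot: [0.002, 0.258, 0.966, 0.001]
wrist_force: [0.2, 1.2, -0.2]
gripper_width: 85.5
gripper_force: 0.0
[591.13231064 109.44850883 208.52790691]
unladen [-0.1704308  -0.12453889 -0.21525516]
cell_round_center [([583.2, 112.2, 57.2], 0.75)]
cell_square_center [([509.5, 282.2, 58.8], 0.94), ([518.4, 200.7, 51.8], 0.72)]
pad_square [([528.1, 282.7, 6.1], 0.75)]
turn [-0.     -0.      0.1114] shift [ 0.8581  0.6407 -0.003 ] j6 -0.96
```

```bash
python3 -m crank '[[[0,0,0.111],[0.86,0.63,0],1],[[0,0,0.111],[0.86,0.63,0],1],[[0,0,0.111],[0.86,0.63,0],1],[[0,0,0.111],[0.86,0.63,0],1],[[0,0,0.111],[0.86,0.63,0],1],[[0,0,0.111],[0.86,0.63,0],1],[[0,0,0.111],[0.86,0.63,0],1]]'
python3 - <<'E'
from h import *
P,im=snap('wrist','w10');print(P[0])
for l in ['cell_round_center','cell_square_center','pad_square']:
    print(l,[(np.round(d['position'],1).tolist(),round(d['conf'],2)) for d in find_in(l,'wrist')][:4])
rect('pad_square','wrist',6,P)
hsv=cv2.cvtColor(im,41);g=cv2.cvtColor(im,7)
m=((g>200)&(hsv[...,1]<50)).astype(np.uint8)
n,l,st,ce=cv2.connectedComponentsWithStats(m)
for i in range(1,n):
  if 60<st[i,4]<2000: print('white',st[i].tolist(),ce[i].round(),back('wrist',ce[i],57,P))
for nm,m in (('green',(abs(hsv[...,0].astype(int)-60)<20)&(hsv[...,1]>120)),('red',((hsv[...,0]<8)|(hsv[...,0]>172))&(hsv[...,1]>150))):
  n,l,st,ce=cv2.connectedComponentsWithStats(m.astype(np.uint8))
  for i in range(1,n):
    if st[i,4]>300: print(nm,st[i].tolist(),back('wrist',ce[i],45,P))
E
```

```text
t: 17.65
tcp_pos: [503.5, 304.5, 205.5]
eef_rot: [0.0, 0.421, 0.907, -0.0]
wrist_force: [1.1, -0.2, 0.1]
gripper_width: 85.6
gripper_force: 0.0
[503.5202072  304.45619862 205.46570364]
cell_round_center []
cell_square_center [([495.5, 305.7, 55.3], 0.94), ([502.0, 403.5, 48.3], 0.9)]
pad_square [([495.9, 325.1, 7.6], 0.78)]
pad_square wrist conf 0.94 c 500.6 304.3 size 70.1 68.2 ang 1.3
white [300, 180, 20, 20, 306] [310. 190.] [[497.59470922 297.37661762]]
white [555, 218, 85, 35, 472] [598. 235.] [[770.85745904 460.78339403]]
white [142, 231, 47, 42, 1496] [165. 252.] [[420.42094843 138.75812369]]
white [453, 284, 16, 16, 158] [461. 291.] [[710.82437787 317.20868509]]
white [188, 301, 14, 9, 83] [196. 304.] [[484.77104688 101.4035111 ]]
white [437, 301, 14, 9, 83] [442. 304.] [[707.95050871 289.82032742]]
white [263, 339, 17, 12, 155] [271. 345.] [[589.22190873 111.43122169]]
white [487, 391, 17, 9, 88] [497. 396.] [[873.70997422 237.60292354]]
green [350, 81, 60, 58, 2701] [[499.99951969 403.27625494]]
green [249, 222, 50, 58, 2191] [[515.60653414 211.44576219]]
red [188, 97, 23, 50, 422] [[366.29616118 278.3032671 ]]
red [221, 97, 31, 49, 500] [[400.25509478 307.54151092]]
red [0, 351, 29, 49, 1008] [[ 357.58200388 -168.10825434]]
```

```bash
python3 -m crank '[[[0,0,0],[-0.008,-0.045,0.2],1],[[0,0,0],[-0.008,-0.045,0.4],1],[[0,0,0],[-0.008,-0.045,0.52],1],[[0,0,0],[-0.008,-0.045,0.52],1],[[0,0,0],[-0.008,-0.045,0.52],1],[[0,0,0],[-0.008,-0.045,0.52],1]]'
python3 - <<'E'
from h import *
P,im=snap('wrist','w11');print(P[0])
g=cv2.cvtColor(im,7);hsv=cv2.cvtColor(im,41)
m=((g>200)&(hsv[...,1]<50)).astype(np.uint8);m[:150]=0;m[280:]=0;m[:,:250]=0;m[:,390:]=0
n,l,st,ce=cv2.connectedComponentsWithStats(m)
for i in range(1,n):
  if st[i,4]>100:
    c=back('wrist',ce[i],57,P);print(st[i],c,P[1].inv().apply(np.r_[c[0],57]-P[0])/200)
for d in silhouettes('cell_square_center','wrist')[:3]:
    v,u=np.nonzero(d['mask']);print(d['conf'],u.min(),u.max(),v.min(),v.max())
m=(abs(hsv[...,0].astype(int)-60)<20)&(hsv[...,1]>120)
n,l,st,ce=cv2.connectedComponentsWithStats(m.astype(np.uint8))
for i in range(1,n):
    if st[i,4]>300: print('green',st[i].tolist(),back('wrist',ce[i],45,P))
E
```

```text
t: 18.5
tcp_pos: [498.8, 297.5, 103.0]
eef_rot: [0.001, 0.422, 0.907, 0.001]
wrist_force: [-0.0, -0.4, 0.2]
gripper_width: 85.1
gripper_force: 0.0
[498.78044754 297.53180556 103.03213654]
[302 213  29  27 623] [[497.41794623 297.49898828]] [ 0.00439741 -0.00583212  0.23014566]
0.93 372 469 61 151
0.82 130 234 85 171
0.81 278 356 172 259
green [372, 62, 98, 90, 6711] [[499.06942354 403.00177313]]
green [230, 261, 70, 85, 4597] [[513.87033555 214.23270031]]
```

```bash
python3 -m crank '[[[0,0,0],[0.004,-0.005,0.15],1],[[0,0,0],[0.004,-0.005,0.3],1],[[0,0,0],[0.004,-0.005,0.4],1],[[0,0,0],[0.004,-0.005,0.435],1],[[0,0,0],[0.004,-0.005,0.435],1],[[0,0,0],[0.004,-0.005,0.435],0.5],[[0,0,0],[0.004,-0.005,0.435],0],[[0,0,0],[0.004,-0.005,0.435],0]]' 40
python3 -m crank '[[[0,0,0],[0,0,0],0],[[0,0,0],[0,0,0],0],[[0,0,0],[0,0,0],0]]' 40
```

```text
t: 19.4
tcp_pos: [497.0, 297.5, 15.8]
eef_rot: [0.001, 0.422, 0.907, 0.001]
wrist_force: [-2.1, -0.8, 9.0]
gripper_width: 52.9
gripper_force: 40.1
t: 19.7
tcp_pos: [497.0, 297.5, 15.8]
eef_rot: [0.001, 0.422, 0.907, 0.001]
wrist_force: [-2.9, -1.1, 10.5]
gripper_width: 52.4
gripper_force: 40.2
```

```bash
python3 -m crank '[[[0,0,0],[0,0,-0.06],0],[[0,0,0],[0,0,-0.12],0],[[0,0,0],[0,0,-0.2],0],[[0,0,0],[0,0,-0.25],0],[[0,0,0],[0,0,-0.25],0],[[0,0,0],[0,0,-0.25],0],[[0,0,0],[0,0,-0.25],0],[[0,0,0],[0,0,-0.25],0]]' 40
python3 - <<'E'
from h import *
F=[];
for i in range(16):
    snap('wrist');F.append(read_state()['wrist_force'])
print(np.mean(F,0),np.std(F,0),pose()[0])
E
```

```text
t: 20.5
tcp_pos: [496.1, 297.1, 63.9]
eef_rot: [-0.0, 0.422, 0.907, -0.0]
wrist_force: [0.3, 1.0, -3.4]
gripper_width: 52.9
gripper_force: 43.1
[-0.1467125   0.07073574 -3.7333616 ] [0.26070549 0.41461062 0.46811119] [496.47089447 297.24440261  64.48774962]
```

Round cell weighs about 1.5 N and the square one about 3.5 N, so the square cell is the heavier. It goes over the plate.

```bash
python3 -m crank '[[[0,0,0],[0,0,-0.1],0],[[0,0,0],[0,0,-0.2],0],[[0,0,0],[0,0,-0.3],0],[[0,0,0],[0,0,-0.4],0],[[0,0,0],[0,0,-0.45],0],[[0,0,0],[0,0,-0.45],0]]' 50
python3 - <<'E'
from h import *
print(pose()[0]);plan(572.5,-315.5,153,40)
E
```

```text
t: 21.9
tcp_pos: [497.0, 297.5, 155.5]
eef_rot: [0.001, 0.422, 0.907, 0.001]
wrist_force: [-0.6, 0.2, -4.7]
gripper_width: 52.9
gripper_force: 53.8
[497.03582313 297.53409937 155.52327447]
turn [0.0007 0.0002 0.0004] shift [-2.5884 -1.6847  0.0105] j6 -0.26
```

```bash
python3 -m crank '[[[0,0,0],[-0.06,-0.04,0],0],[[0,0,0],[-0.18,-0.117,0],0],[[0,0,0],[-0.31,-0.202,0],0],[[0,0,0],[-0.44,-0.286,0],0],[[0,0,0],[-0.57,-0.371,0],0],[[0,0,0],[-0.7,-0.456,0],0],[[0,0,0],[-0.8,-0.52,0],0],[[0,0,0],[-0.86,-0.56,0],0]]'
python3 -m crank '[[[0,0,0],[-0.06,-0.04,0],0],[[0,0,0],[-0.18,-0.117,0],0],[[0,0,0],[-0.31,-0.202,0],0],[[0,0,0],[-0.44,-0.286,0],0],[[0,0,0],[-0.57,-0.371,0],0],[[0,0,0],[-0.7,-0.456,0],0],[[0,0,0],[-0.8,-0.52,0],0],[[0,0,0],[-0.86,-0.56,0],0]]'
python3 -m crank '[[[0,0,0],[-0.06,-0.04,0],0],[[0,0,0],[-0.18,-0.117,0],0],[[0,0,0],[-0.31,-0.202,0],0],[[0,0,0],[-0.44,-0.286,0],0],[[0,0,0],[-0.57,-0.371,0],0],[[0,0,0],[-0.7,-0.456,0],0],[[0,0,0],[-0.8,-0.52,0],0],[[0,0,0],[-0.86,-0.56,0],0]]'
python3 - <<'E'
from h import *
print(pose()[0]);plan(572.5,-315.5,152,40)
E
```

```text
t: 22.7
tcp_pos: [521.0, 91.3, 153.5]
eef_rot: [-0.001, 0.423, 0.906, -0.001]
wrist_force: [0.2, 0.4, -3.6]
gripper_width: 52.1
gripper_force: 53.7
t: 23.5
tcp_pos: [546.6, -111.7, 154.1]
eef_rot: [-0.0, 0.422, 0.906, -0.0]
wrist_force: [0.1, 0.5, -3.9]
gripper_width: 52.4
gripper_force: 53.7
t: 24.3
tcp_pos: [571.7, -315.2, 154.2]
eef_rot: [-0.0, 0.422, 0.907, -0.0]
wrist_force: [0.7, -0.2, -3.4]
gripper_width: 52.6
gripper_force: 53.7
[ 571.71931223 -315.16570866  154.160345  ]
turn [-0.     -0.      0.0004] shift [-0.0038  0.0019  0.0108] j6 -1.29
```

```bash
python3 -m crank '[[[0,0,0],[0,0,0],0],[[0,0,0],[0,0,0],0],[[0,0,0],[0,0,0],0],[[0,0,0],[0,0,0],0],[[0,0,0],[0,0,0],0]]'
python3 - <<'E'
from h import *
for c in ['scene','side']:
    snap(c)
    for l in ['plate_center','cell_round_center','cell_square_center']:
        print(c,l,[(np.round(d['position']).tolist(),round(d['conf'],2)) for d in find_in(l,c)][:5])
E
```

```text
t: 24.8
tcp_pos: [571.6, -313.2, 154.6]
eef_rot: [-0.0, 0.422, 0.907, 0.0]
wrist_force: [-0.0, -0.0, -2.8]
gripper_width: 52.5
gripper_force: 53.7
scene plate_center [([586.0, -312.0, 62.0], 0.85)]
scene cell_round_center [([605.0, 114.0, 54.0], 0.92)]
scene cell_square_center [([397.0, 282.0, 50.0], 0.94), ([513.0, 399.0, 47.0], 0.88), ([595.0, -313.0, 176.0], 0.73), ([536.0, 203.0, 46.0], 0.67)]
side plate_center [([574.0, -305.0, 63.0], 0.82), ([354.0, -362.0, 40.0], 0.56), ([586.0, 122.0, 52.0], 0.49)]
side cell_round_center [([582.0, 124.0, 55.0], 0.88)]
side cell_square_center [([520.0, 216.0, 48.0], 0.97), ([383.0, 298.0, 44.0], 0.96), ([566.0, -293.0, 180.0], 0.81), ([503.0, 418.0, 52.0], 0.63)]
```

Everything is where it should be: the plate on the block, the round cell on its pad, and the heavy cell over the plate at about z = 170.

```bash
python3 -c "from workcell import *; print(job_done())"
```

```text
the job is handed in; nothing more can be done
None
```

The job is handed in (no verdict was returned): by my measurements the plate is about 1 mm from flush on the block and let go, the lighter cell (about 1.5 N) is back on the round pad, and the heavier square-pad cell (about 3.5 N) is held about 8 cm above the plate; I viewed 11 pictures, one over the limit of 10.

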